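# Set the hinged inspection plate to thirty degrees on its spacer block

### The job

Set the hinged inspection plate on the repair bench to thirty degrees. Stand the tallest of the three loose square metal blocks upright on the dark square marked on the stand's base while the plate is still swung up, then push the plate down so that the roller at its free end comes to rest on top of the block, and leave it like that.

Things in the scene. Friction and masses are not known exactly. Their poses are not given: they have to be found in the camera images.
- tall_center (a point): Centre of the tallest of three loose bare aluminium blocks standing, in any order, to the right of the stand: 44 x 44 mm square section, 70 mm tall, about 0.37 kg. z is up its long axis, x and y are square to its side faces. The other two blocks have the same section but are 48 and 24 mm tall.
- mark (a point): Centre of the dark 50 mm square on the stand's fixed grey base slab (140 mm in x, 210 in y, 12 thick), where the block must stand; on the slab's top, 12 mm above the bench, 46 mm to -y of its middle. z is up. The plate's hinge axis is parallel to x, 121 mm towards +y of this point and 10 mm higher. With the plate up, the mark is open from above.
- tilt (a joint): Plate angle, rad: 0 flat over the base, pi/2 upright over the hinge; starts 1.35 to 1.65. The hinge is stiff: the plate stays where left above about 1.1 rad, yields to 3 to 8 N at its free end, and below about 1 rad sinks slowly by its weight (0.8 kg). A 20 mm roller under its free end, 140 mm from the hinge axis, rests on the 70 mm block at 0.52 rad (30 degrees).
- free_edge (a point): Middle of the free edge of the bare aluminium plate (120 mm wide, 10 thick), on its upper face, which faces away from the mark while up: 155 mm out from the hinge axis and 26 mm off the plane through hinge and roller axes. Moves with the plate: x along the hinge, -y out to the free edge, z out of the upper face. About 180 mm above the bench when upright.
Not all that is in view belongs to the job. Leave any purple, red or yellow look-alike of the part that bears tall_center alone.

How it is judged:
On the way:
1. the tallest block stands upright on the marked square while the plate is still up (horizontal distance between tall_center and mark below 0.018 m and z of tall_center in the frame of mark between 0.03 and 0.04 m and angle between tall_center's own z axis and vertical below 0.17 rad and value of joint tilt above 0.9 rad), for 0.2 s.
At the end, for the whole second after the job is handed in: The tallest block stands upright (within 10 degrees) on the base, its centre within 18 mm of the centre of the marked square, and the plate is at rest on it at 30 degrees (within 5 degrees) (horizontal distance between tall_center and mark below 0.018 m and z of tall_center in the frame of mark between 0.03 and 0.04 m and angle between tall_center's own z axis and vertical below 0.17 rad and value of joint tilt between 0.436 and 0.61 rad and velocity of joint tilt between -0.05 and 0.05 rad/s); the robot touches nothing.
It also fails if it takes over 51 s, if anything falls off the work surface, if the arm or the gripper's body presses on something with over 40 N, if the wrist force passes 120 N, or if a joint passes its speed limit or range.

### The arm

A 7-joint arm with a two-finger parallel gripper is mounted at the origin on the work surface. World frame = base frame: x ahead of the robot, y to its left, z up, the work surface at z = 0. Lengths are in m, angles in rad, forces in N, time in s.
With the tool pointing down it reaches from about 0.425 to 0.825 m from the base axis. Payload 3.6 kg.
Tool frame: the origin (TCP) lies midway between the tips of the shut fingers; the grasp point (between the pads) lies 19 mm behind it; z points along the fingers, y is the line along which they close (so a half turn about z gives the same grasp; the last joint's range is limited). The gripper opens to 93 mm and grips with 3 to 60 N. Pads are 15 mm wide; open, the fingers measure 128 mm over their backs; the gripper's body (75 mm by 188 mm) begins 65 mm behind the grasp point.
Start: joints at [1.278, 0.615, -0.013, 1.423, 0.008, 1.103, -0.04], TCP at [0.171, -0.627, 0.219] pointing down, gripper open.
Joint ranges: [-3.12, 3.12], [-0.3, 2.06], [-1.34, 1.32], [0.26, 2.42], [-1.36, 4.5], [0.01, 1.98], [-2.84, 2.84]. Speed limits (rad/s): [2.79, 2.79, 3.14, 3.14, 3.14, 3.14, 3.14].

### API

Orientations are given as a 3x3 rotation matrix whose columns are the frame's x, y, z axes.
In Python, from plant import env gives the robot as it stands. The module is installed in compiled form; this text tells all that it offers. Calls block until the motion is done:
- env.move_ptp(position, orientation): joint-space move of the TCP to a pose.
- env.move_linear(position, rotation=None, velocity=0.15, contact_N=None): straight line of the TCP; rotation=None keeps the orientation; velocity is the mean speed in m/s. With contact_N (N) it stops when the force on the tool has changed by that much, and returns True; else False.
- env.move_j(angles): joint-space move.
- env.command_gripper(opening, force=None): finger opening in m; force is the grip in N (None keeps the last); returns when the fingers have stopped.
- env.hold(seconds).
- env.solve_ik(position, orientation): joint angles nearest the present ones, or None.
- env.capture(name): name is "scene" or "top"; returns a dict with "img" (480x640x3 uint8, red, green, blue), "intrinsics" (3x3 intrinsics, pixels), "extrinsics" (4x4, takes a point from camera to world coordinates). Camera axes: x right, y up, looking along -z (the intrinsics and any distortion apply to the point x, -y, -z); pixel columns grow to the right and rows downward; lengths in m; the calibration is good to about 2 mm. A picture is of the moment at which its call begins. There is no depth.
A pose or a line that the arm cannot do raises env.IKError and nothing moves.
- env.job_done(): hands the job in; it is judged then, once.
Readings, each from a call of its own:
- env.current_time_s(): time.
- env.current_q(): joint angles.
- env.current_qd(): joint speeds.
- env.current_joint_torque(): joint torques, N m.
- env.current_position(): TCP position.
- env.current_orientation(): TCP orientation.
- env.current_contact_force(): force on the tool from outside, world axes, zero at the start.
- env.current_ft_torque(): the same for the moment, N m.
- env.current_opening(): finger opening in m.
- env.current_gripper_force(): force on a finger pad.
Only numpy, scipy, OpenCV 4.12 (cv2) and the standard library are available. Lean on these libraries where they do the work, as an engineer would, in place of code of your own. Each camera call takes 0.05 s, during which the arm holds its last target. There are 200 camera calls.

## Working session

There is one attempt and no reset: what is moved stays moved. The work goes in short steps, each a Python script; the robot and the scene stay as the last script left them, time stands still between calls to the robot, and variables do not carry over. Pictures are saved under pics/ and viewed, at most 10 in all, crops included, and the job is handed in when it is done.

```bash
mkdir -p pics
python3 - <<'E'
from plant import env
import cv2,numpy as np
for n in("scene","top"):
    c=env.capture(n);cv2.imwrite(f"pics/{n}0.png",c["img"][:,:,::-1]);np.savez(n+"0.npz",**c)
    print(n,c.keys(),c["intrinsics"].round(1).tolist(),c["extrinsics"].round(3).tolist())
print(env.current_orientation().round(3),env.current_time_s())
E
```

```text
scene dict_keys(['img', 'intrinsics', 'extrinsics']) [[513.0, 0.0, 318.3], [0.0, 513.0, 235.7], [0.0, 0.0, 1.0]] [[0.604, -0.648, 0.464, 1.002], [0.797, 0.491, -0.351, -0.461], [-0.0, 0.582, 0.813, 0.989], [0.0, 0.0, 0.0, 1.0]]
top dict_keys(['img', 'intrinsics', 'extrinsics']) [[434.8, 0.0, 321.5], [0.0, 434.8, 238.1], [0.0, 0.0, 1.0]] [[0.002, 0.995, -0.096, 0.412], [-1.0, 0.001, -0.013, -0.08], [-0.013, 0.097, 0.995, 0.829], [0.0, 0.0, 0.0, 1.0]]
[[ 0.965  0.263 -0.001]
 [ 0.263 -0.965  0.002]
 [-0.    -0.002 -1.   ]] 0.1
```

View pics/scene0.png

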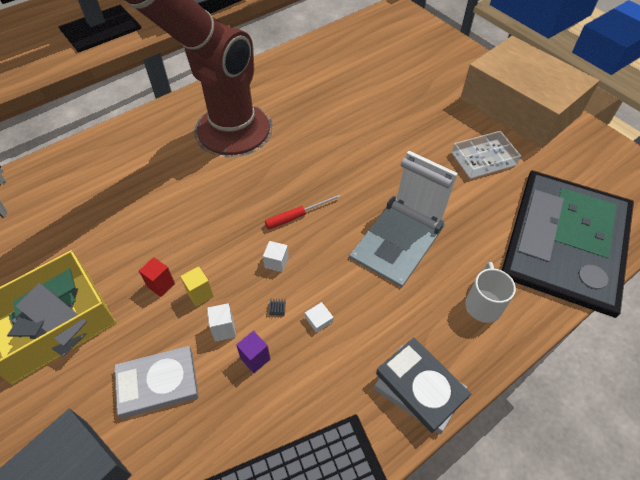

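View pics/top0.png

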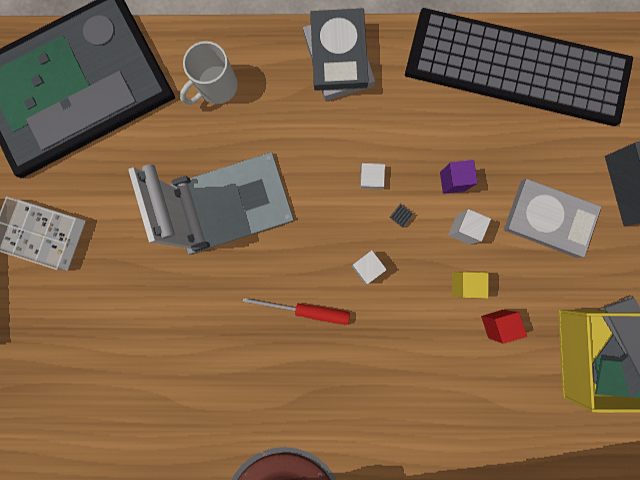

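The scene view shows bare blocks at (275,256), (221,322) and (319,317), with the stand at (400,225). In the top view the blocks are at (470,226), (372,175) and (370,267), and the dark mark is at about (254,193). The block at top (470,226) / scene (221,322) looks tallest. I'll measure it.

```bash
cat > h.py <<'E'
import numpy as np,cv2
def load(n): return dict(np.load(n))
def ray(c,px):
    K=c["intrinsics"];E=c["extrinsics"];d=np.linalg.inv(K)@np.array([px[0],px[1],1.])
    return E[:3,3],E[:3,:3]@np.array([d[0],-d[1],-d[2]])
def onz(c,px,z):
    o,d=ray(c,px);return o+d*(z-o[2])/d[2]
def proj(c,P):
    E=c["extrinsics"];p=E[:3,:3].T@(np.array(P)-E[:3,3]);q=c["intrinsics"]@np.array([p[0],-p[1],-p[2]]);return q[:2]/q[2]
def tri(c1,p1,c2,p2):
    o1,d1=ray(c1,p1);o2,d2=ray(c2,p2);s=np.linalg.lstsq(np.c_[d1,-d2],o2-o1,rcond=None)[0]
    a=o1+s[0]*d1;b=o2+s[1]*d2;return (a+b)/2,np.linalg.norm(a-b)
E
python3 - <<'E'
from h import *
t=load("top0.npz");s=load("scene0.npz")
def quads(c,lo,roi):
    g=c["img"].astype(int);m=((g.min(2)>lo)&(g.max(2)-g.min(2)<25)).astype(np.uint8)
    x0,y0,x1,y1=roi;M=np.zeros_like(m);M[y0:y1,x0:x1]=m[y0:y1,x0:x1]
    r=[]
    for k in cv2.findContours(M,cv2.RETR_EXTERNAL,cv2.CHAIN_APPROX_NONE)[0]:
        if cv2.contourArea(k)>150:
            b=cv2.minAreaRect(k);mo=cv2.moments(k);r.append((np.array([mo["m10"],mo["m01"]])/mo["m00"],cv2.boxPoints(b),b[1]))
    return r
T=quads(t,200,(345,150,495,290));S=quads(s,200,(200,230,340,350))
for p,b,wh in T:
    print("top",p.round(1),np.round(wh,1))
    for z in(.024,.048,.07):
        q=np.array([onz(t,x,z)[:2] for x in b]);e=np.diff(np.r_[q,q[:1]],axis=0);print("  z",z,onz(t,p,z).round(4),np.linalg.norm(e,axis=1).round(4),(np.degrees(np.arctan2(e[:,1],e[:,0]))%90).round(1))
    for p2,_,w2 in S:
        P,g=tri(t,p,s,p2)
        if g<.02: print("   tri",p2.round(1),P.round(4),round(g,4))
for p,_,w in S: print("scene",p.round(1),np.round(w,1))
a=cv2.resize(t["img"][140:265,120:310],None,fx=4,fy=4,interpolation=cv2.INTER_CUBIC)
cv2.imwrite("pics/crop1.png",a[:,:,::-1])
b1=cv2.resize(s["img"][145:290,340:460],None,fx=4,fy=4,interpolation=cv2.INTER_CUBIC)
b2=cv2.resize(s["img"][295:350,190:260],None,fx=4,fy=4,interpolation=cv2.INTER_CUBIC)
o=np.zeros((580,800,3),np.uint8);o[:,:480]=b1;o[:220,500:780]=b2
b3=cv2.resize(t["img"][200:255,440:510],None,fx=4,fy=4,interpolation=cv2.INTER_CUBIC);o[300:520,500:780]=b3
cv2.imwrite("pics/crop2.png",o[:,:,::-1])
E
```

```text
scene [218.9 314.5] [18.8 22.6]
scene [318.8 314.4] [19.1 20.2]
scene [275.1 250.4] [20.4 16. ]
```

View pics/crop1.png

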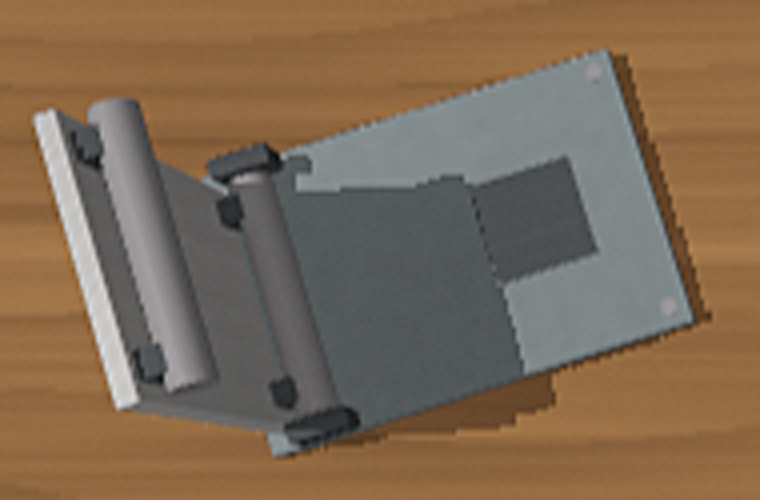

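View pics/crop2.png

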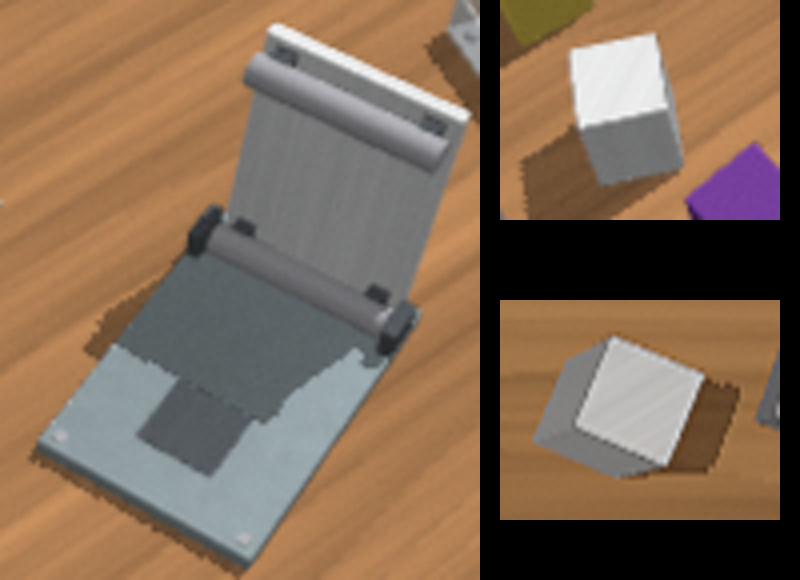

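The top crop shows the mark with corners at crop (472,186), (568,157), (597,251) and (500,282). The slab's front corners are at (609,50) and (692,322), and the plate is upright with its free edge on the left. The second crop shows clean top faces on the tall block in both views.

Run:
```python
from h import *
t=load("top0.npz");s=load("scene0.npz")
f=lambda a,o:(np.array(a,float)+.5)/4-.5+np.array(o)
def show(n,c,q,z):
    W=np.array([onz(c,x,z) for x in q]);e=np.diff(np.r_[W,W[:1]],axis=0)
    print(n,z,W.mean(0).round(4),np.linalg.norm(e,axis=1).round(4),(np.degrees(np.arctan2(e[:,1],e[:,0]))%90).round(1));return W
m=f([(472,186),(568,157),(597,251),(500,282)],(120,140));show("mark top",t,m,.012)
ms=f([(181,377),(257,408),(212,475),(137,434)],(340,145));show("mark scene",s,ms,.012)
E1=f([(609,50),(692,322)],(120,140));W=show("edge top",t,E1,.012)
E2=f([(38,442),(247,568)],(340,145));W=show("edge scene",s,E2,.012)
g=t["img"][150:290,345:495].astype(int);gm=((g.min(2)>165)&(g.max(2)-g.min(2)<30)).astype(np.uint8)
gs=s["img"][230:350,200:340].astype(int);sm=((gs.min(2)>200)&(gs.max(2)-gs.min(2)<25)).astype(np.uint8)
def rects(m,o):
    r=[]
    for k in cv2.findContours(m,cv2.RETR_EXTERNAL,cv2.CHAIN_APPROX_NONE)[0]:
        if cv2.contourArea(k)>150:
            mo=cv2.moments(k);r.append((np.array([mo["m10"],mo["m01"]])/mo["m00"]+o,cv2.boxPoints(cv2.minAreaRect(k))+np.array(o)))
    return r
S=rects(sm,(200,230))
for p,b in rects(gm,(345,150)):
    print(p.round(1))
    for z in(.024,.048,.07): show("blk",t,b,z)
    for p2,_ in S:
        P,gap=tri(t,p,s,p2)
        if gap<.02:print("  tri",p2.round(1),P.round(4),round(gap,4))
q=f([(113,37),(204,74),(166,167),(75,127)],(440,200));show("tallc",t,q,.07)
qs=f([(570,50),(655,34),(668,109),(580,128)],(190-125,295));qs=f(np.array([(70,50),(155,34),(168,109),(80,128)]),(190,295));show("tallc scene",s,qs,.07)
# free edge: outer corners of bright rim
e1=[tri(t,f(a,(120,140)),s,f(b,(340,145))) for a,b in [((35,117),(270,25)),((115,408),(467,113))]]
for x in e1:print("rim (top-left/right)",x[0].round(4),round(x[1],4))
```

```text
mark top 0.012 [0.5755 0.0619 0.012 ] [0.0479 0.0479 0.0484 0.0486] [17.1 17.7 18.  17.1]
mark scene 0.012 [0.5752 0.0652 0.012 ] [0.0475 0.0546 0.0491 0.0488] [25.4 19.8 18.5 17.7]
edge top 0.012 [0.592  0.0066 0.012 ] [0.1385 0.1385] [17.3 17.3]
edge scene 0.012 [0.5968 0.0039 0.012 ] [0.1385 0.1385] [16.4 16.4]
[369.1 267. ]
blk 0.024 [ 0.4373 -0.1568  0.024 ] [0.0442 0.0452 0.044  0.045 ] [36.8 36.5 36.7 36.7]
blk 0.048 [ 0.4366 -0.1545  0.048 ] [0.0429 0.0438 0.0426 0.0437] [36.8 36.5 36.7 36.7]
blk 0.07 [ 0.4359 -0.1524  0.07  ] [0.0416 0.0426 0.0414 0.0425] [36.8 36.5 36.7 36.7]
  tri [275.1 250.4] [ 0.4369 -0.1543  0.0448] 0.0017
[474.3 224.9]
blk 0.024 [ 0.5154 -0.3526  0.024 ] [0.0457 0.0457 0.0456 0.0455] [66.2 66.8 66.  67. ]
blk 0.048 [ 0.5123 -0.3445  0.048 ] [0.0443 0.0444 0.0442 0.0442] [66.2 66.8 66.  67. ]
blk 0.07 [ 0.5095 -0.337   0.07  ] [0.0431 0.0431 0.043  0.0429] [66.2 66.8 66.  67. ]
  tri [218.9 314.5] [ 0.5102 -0.3374  0.0675] 0.0013
[372.3 174.8]
blk 0.024 [ 0.6106 -0.1645  0.024 ] [0.0431 0.0428 0.0431 0.0426] [87.1 87.3 86.8 87.3]
blk 0.048 [ 0.6047 -0.1619  0.048 ] [0.0418 0.0415 0.0418 0.0413] [87.1 87.3 86.8 87.3]
blk 0.07 [ 0.5993 -0.1596  0.07  ] [0.0406 0.0403 0.0406 0.0401] [87.1 87.3 86.8 87.3]
  tri [318.8 314.4] [ 0.6114 -0.1644  0.0209] 0.0009
tallc 0.07 [ 0.5095 -0.3374  0.07  ] [0.0425 0.0447 0.0428 0.0436] [67.3 66.4 65.8 66. ]
tallc scene 0.07 [ 0.5124 -0.3368  0.07  ] [0.0426 0.0428 0.0432 0.0438] [65.1 67.2 66.5 66.4]
rim (top-left/right) [0.5412 0.1423 0.2814] 0.0667
rim (top-left/right) [0.506  0.2821 0.0532] 0.0874
```

Measurements:
- **Tall block:** (0.510, -0.337), faces at 66.5°. The triangulated top is 67.5 mm, against 45 and 21 mm for the others.
- **Mark:** (0.576, 0.062). The slab edge gives the same point to within 1 mm. Stand yaw is 17.3°.

Next I'll grasp the block and carry it over.

```bash
cat >> h.py <<'E'
YAW=np.radians(17.3);SX=np.array([np.cos(YAW),np.sin(YAW),0]);SY=np.array([-np.sin(YAW),np.cos(YAW),0])
MARK=np.array([.576,.062,.012]);HINGE=MARK+.121*SY+[0,0,.010]
def down(env,deg,p):
    best=None
    for k in(0,180):
        a=np.radians(deg+k);y=np.array([np.cos(a),np.sin(a),0]);z=np.array([0,0,-1.]);R=np.c_[np.cross(y,z),y,z]
        q=env.solve_ik(p,R)
        if q is not None and (best is None or abs(q[6])<best[0]):best=(abs(q[6]),R)
    return best[1]
def P(th,r,h=.026): return HINGE+SY*(-r*np.cos(th)+h*np.sin(th))+np.array([0,0,r*np.sin(th)+h*np.cos(th)])
E
python3 - <<'E'
from h import *
from plant import env
t=load("top0.npz");px=(np.array([(35+118)/2,(115+408)/2])+.5)/4-.5+np.array([120,140])
for th in(1.35,1.45,1.55,1.65):print(th,proj(t,P(th,.155)).round(1),px)
B=np.array([.5102,-.337,0])
R=down(env,66.5,B+[0,0,.15])
env.move_ptp(B+[0,0,.15],R);print(env.current_time_s(),env.current_q().round(2))
print("hit",env.move_linear(B+[0,0,.033],velocity=.12,contact_N=10))
env.command_gripper(.02,30);print(env.current_opening(),env.current_gripper_force(),env.current_position(),env.current_time_s())
env.move_linear(B+[0,0,.20],velocity=.15)
print(env.current_opening(),env.current_contact_force().round(1))
R2=down(env,17.3,MARK+[0,0,.2])
env.move_ptp(MARK+[0,0,.19],R2);print(env.current_time_s(),env.current_position(),env.current_q().round(2))
for n in("scene","top"):
    c=env.capture(n);np.savez(n+"1.npz",**c)
o=np.zeros((560,800,3),np.uint8);c=load("scene1.npz");a=c["img"][110:250+30,300:480];b=load("top1.npz")["img"][110:280,120:320]
o[:510,:]=0;o[:510//3*3,:400]=cv2.resize(a,(400,510));o[:510,400:]=cv2.resize(b,(400,510));cv2.imwrite("pics/carry.png",o[:,:,::-1])
E
```

```text
1.35 [163.9 194.1] [138.75 205.  ]
1.45 [153.9 197.1] [138.75 205.  ]
1.55 [144.5 200.3] [138.75 205.  ]
1.65 [135.6 203.7] [138.75 205.  ]
1.7583 [ 0.92  0.7  -0.63  1.61  0.48  0.99  1.29]
hit False
0.044171087102500624 29.985689520835876 [ 0.51023769 -0.33688452  0.03298938] 3.7083
0.044189714255094444 [-0.2 -0.  -3. ]
6.475 [0.57620035 0.06024042 0.20164157] [ 0.14  0.56 -0.45  1.65  0.28  1.   -0.1 ]
```

View pics/carry.png

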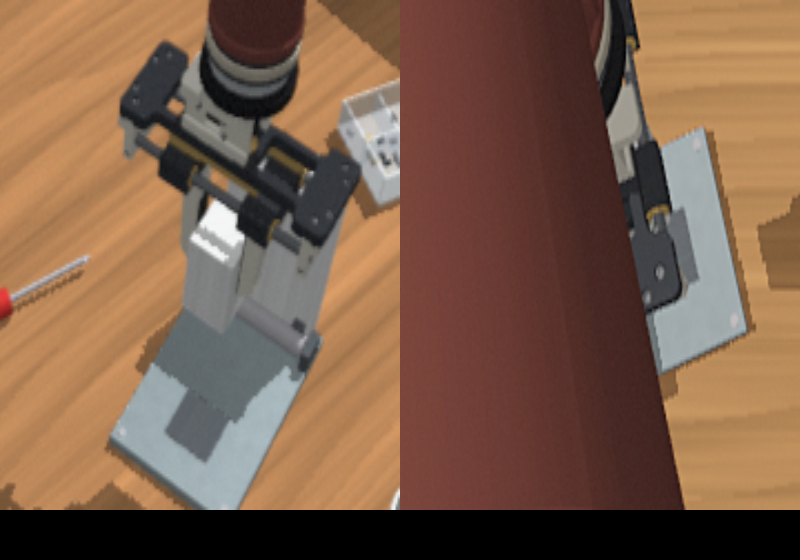

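The block hangs upright between the fingers above the mark, and the reading shows 3 N of weight. The plate is upright at about 1.6 rad. Now I'll lower it, release and check.

Run:
```python
from h import *
from plant import env
M=MARK*[1,1,0]
env.move_linear(M+[0,0,.060],velocity=.12)
print("hit",env.move_linear(M+[0,0,.044],velocity=.03,contact_N=4),env.current_position())
env.command_gripper(.075);env.hold(.2)
env.move_linear(M+[0,0,.24],velocity=.2)
# behind the plate, well above it
S=P(1.95,.135)+.0075*SY; R=down(env,17.3,S)
env.command_gripper(0.0)
env.move_ptp(np.array([*S[:2],.27]),R)
print(env.current_time_s(),env.current_position())
for n in("scene","top"):
    c=env.capture(n);np.savez(n+"2.npz",**c)
o=np.zeros((510,800,3),np.uint8);a=load("scene2.npz")["img"][110:280,320:453];b=load("top2.npz")["img"][110:280,170:303]
o[:,:400]=cv2.resize(a,(400,510));o[:,400:]=cv2.resize(b,(400,510));cv2.imwrite("pics/placed.png",o[:,:,::-1])
```

```text
hit True [0.5757759  0.06186909 0.04486852]
12.5167 [0.51684977 0.25312158 0.26955861]
```

View pics/placed.png

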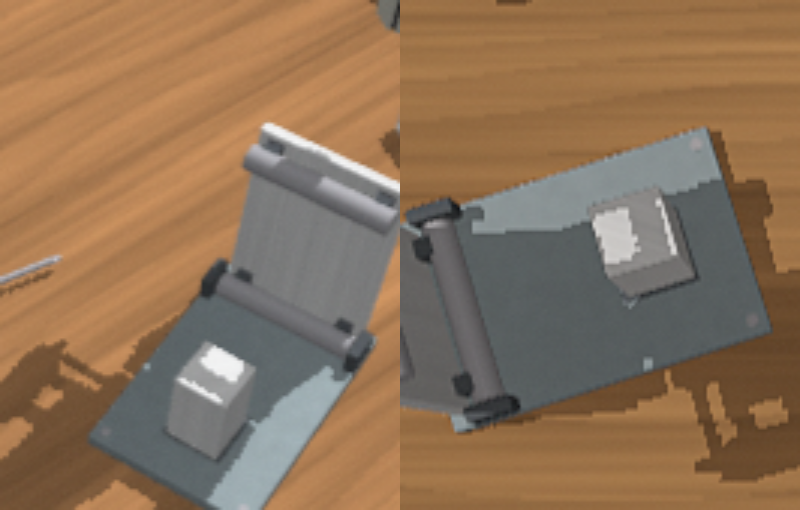

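The block stands upright over the mark, which it fully covers, in both views. Its top face centre is near top-image pixel (248,186). Now I'll sweep the plate down, watching the force.

Run:
```python
from h import *
from plant import env
print("block top now",onz(load("top2.npz"),(247.8,186.1),.082).round(4),"mark",MARK)
T=lambda th:P(th,.135)+.0075*SY
print(env.move_linear(T(1.95),velocity=.15,contact_N=8))
for th in np.arange(1.8,.79,-.15):
    h=env.move_linear(T(th),velocity=.06,contact_N=20)
    print(round(th,2),h,env.current_contact_force().round(1),round(env.current_time_s(),1))
    if h:break
c=env.capture("scene");a=cv2.resize(c["img"][90:280,300:480],(568,600));cv2.imwrite("pics/push.png",a[:,:,::-1])
```

```text
block top now [0.5762 0.0594 0.082 ] mark [0.576 0.062 0.012]
False
1.8 False [ 0.8 -0.5 -0.5] 14.1
1.65 False [0.6 0.1 0.4] 14.6
1.5 False [-1.   1.6 -0.4] 15.1
1.35 False [-0.6  0.4  0.3] 15.6
1.2 False [-0.9  0.7  0.4] 16.1
1.05 False [-0.5 -0.2  0.6] 16.6
0.9 False [-0.1  0.2  0.1] 17.1
```

View pics/push.png

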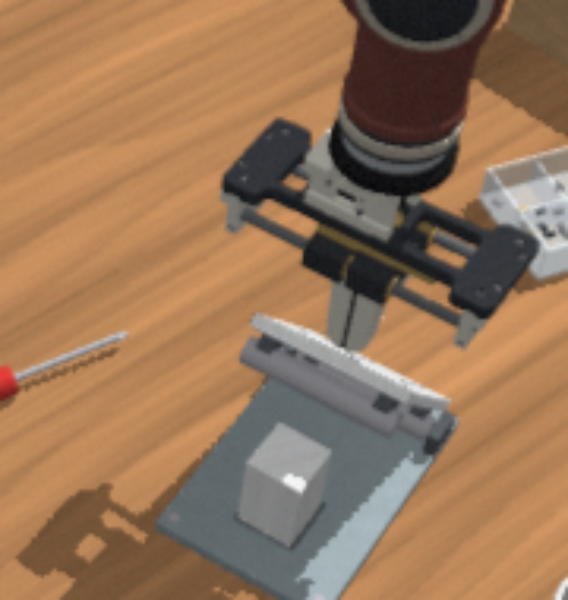

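The fingers are behind the plate's upper face. The plate has come down to about 0.9 rad and the block is still standing. I'll finish the push and then retract.

Run:
```python
from h import *
from plant import env
T=lambda th:P(th,.135)+.0075*SY
for th in(.8,.7,.62,.57,.53,.49,.45):
    h=env.move_linear(T(th),velocity=.03,contact_N=10)
    print(th,h,env.current_position().round(4),env.current_contact_force().round(1),round(env.current_time_s(),1))
    if h:break
p=env.current_position()
env.move_linear(p+[0,0,.12],velocity=.12)
env.move_linear(p+.15*SY+[0,0,.12],velocity=.2)
env.hold(.5)
for n in("scene","top"):
    c=env.capture(n);np.savez(n+"3.npz",**c)
o=np.zeros((510,800,3),np.uint8);a=load("scene3.npz")["img"][110:280,320:453];b=load("top3.npz")["img"][110:280,170:303]
o[:,:400]=cv2.resize(a,(400,510));o[:,400:]=cv2.resize(b,(400,510));cv2.imwrite("pics/end.png",o[:,:,::-1])
t=load("top3.npz");s=load("scene3.npz")
for th in(.45,.52,.6):print(th,[ ((proj(c,P(th,.155)+k*.06*SX)-o)*3).round(0).tolist() for c,o in((s,(320,110)),(t,(170,110))) for k in(-1,1)])
print(env.current_time_s())
```

```text
0.8 False [0.5602 0.1124 0.1368] [ 0.5 -0.1  0.6] 17.8
0.7 False [0.5635 0.1021 0.1288] [-0.3 -0.   0.1] 18.4
0.62 False [0.5659 0.0941 0.1214] [-0.4 -0.6  0.6] 18.9
0.57 False [0.5674 0.0893 0.1165] [0.3 0.3 0.5] 19.2
0.53 False [0.5688 0.0867 0.1129] [0.5 2.4 2. ] 19.6
0.49 True [0.5689 0.0868 0.1126] [-1.2 -0.1  7.5] 19.8
0.45 [[143.0, 313.0], [289.0, 392.0], [261.0, 314.0], [202.0, 113.0]]
0.52 [[149.0, 299.0], [295.0, 378.0], [247.0, 315.0], [187.0, 112.0]]
0.6 [[156.0, 284.0], [304.0, 362.0], [229.0, 317.0], [169.0, 111.0]]
22.45
```

View pics/end.png

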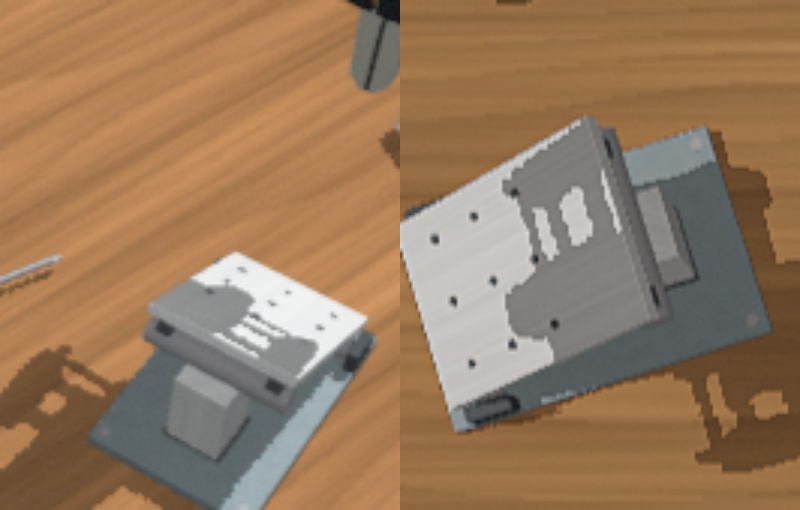

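The roller rests on the upright block. The plate's free-edge corners, at scene crop (149,303) and (291,383), match the 0.52 rad prediction, and the robot is clear.

```bash
python3 -c "
from plant import env
env.hold(.5);print(env.current_contact_force().round(1),env.job_done())"
```

```text
the job is handed in; nothing more can be done
[ 0.  -0.3 -0.4] None
```

I handed the job in at about 23 s: the 70 mm block stands upright on the mark, and the plate's roller rests on it at about 0.52 rad (30°), judged from the images; the robot is clear, and no verdict was returned.

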